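# Unload the welded bracket and strip its two support stacks

## Robot

A 6-joint arm with a two-finger parallel gripper is mounted at the origin on the work surface. World frame = base frame: x ahead of the robot, y to its left, z up, the work surface at z = 0. Lengths are in m, angles in rad, forces in N, time in s.
With the tool pointing down it reaches from about 0.225 to 0.875 m from the base axis. Payload 3.4 kg.
Tool frame: the origin (TCP) lies between the finger pads; the fingertips stand r.nose_length ahead of it and the grasp point (between the pads) lies 2 mm behind it (r.nose_length is the distance from the TCP to the fingertips, in m); y points along the fingers, z is the direction in which the jaws open and shut, and the axes are right-handed (so a half turn about y gives the same grasp; the last joint's range is limited). The gripper opens to 85 mm and grips with 20 to 120 N. Pads are 22 mm wide; open, the fingers measure 114 mm over their backs; the gripper's body (76 mm by 85 mm) begins 54 mm behind the grasp point. The pads swing forward as they close: fully open they stand 13 mm farther back than shut.
Start: joints at [-1.427, 0.276, 1.505, -0, 1.361, -0.121], TCP at [0.15, -0.555, 0.248] pointing down, gripper open.
Joint ranges: [-2.89, 2.89], [-0.75, 2.08], [0.22, 2.7], [-1.18, 4.32], [0.11, 2.71], [-2.7, 2.7]. Speed limits (rad/s): [2.57, 2.57, 3.14, 3.14, 3.14, 3.14].

## Interface

Orientations are given as a unit quaternion [w, x, y, z].
In Python, from bench import r gives the robot as it stands. The module is installed in compiled form; this text tells all that it offers. Calls block until the motion is done:
- r.goto(position, orientation): joint-space move of the TCP to a pose.
- r.line_to(position, rot=None, vel=0.15, f_stop=None): straight line of the TCP; rot=None keeps the orientation; vel is the mean speed in m/s. With f_stop (N) it stops when the force on the tool has changed by that much, and returns True; else False.
- r.goto_joints(angles): joint-space move.
- r.open_gripper() and r.clamp(): open the fingers fully, or close them until they stop; the grip force is fixed at half the most.
- r.sleep(seconds).
- r.inverse_kinematics(position, orientation): joint angles nearest the present ones, or None.
- r.read_camera(name): name is "scene" or "top" or "wrist"; returns a dict with "color" (420x560x3 uint8, red, green, blue), "depth" (420x560 float32, m along the optical axis (not along the pixel's ray), 0 where there is no reading), "camera_matrix" (3x3 intrinsics, pixels), "rvec" (rotation vector, rad) and "tvec" (3), from world to camera coordinates, as OpenCV has them; the wrist camera has in their place "T_tool_cam" (4x4, takes a point from camera to tool coordinates, whose origin is the TCP and whose axes are the tool frame's). Camera axes: x right, y down, z forward; pixel columns grow to the right and rows downward; lengths in m; the calibration is good to about 2 mm. The wrist camera is an equidistant fisheye: a pixel r from the principal point sees the ray r / f radians off the axis. A picture is of the moment at which its call begins: read the wrist's pose just before it.
A pose or a line that the arm cannot do raises r.PlanningError and nothing moves.
- r.sign_off(): hands the job in, once; it reports no verdict.
Readings, each from a call of its own:
- r.current_t(): time.
- r.current_joint_pos(): joint angles.
- r.current_qvel(): joint speeds.
- r.current_joint_efforts(): joint torques, N m.
- r.current_ee_pos(): TCP position.
- r.current_orientation(): TCP orientation.
- r.current_wrist_force(): force on the tool from outside, world axes, zero at the start.
- r.current_wrist_torque(): the same for the moment, N m.
- r.current_gripper_width(): opening from 0.0 (shut) to 1.0 (fully open).
Only numpy, scipy, OpenCV 4.12 (cv2) and the standard library are available. Lean on these libraries where they do the work, as an engineer would, in place of code of your own. Each camera call takes 0.05 s, during which the arm holds its last target.

## Task

The welding job is finished: the bracket still lies across the two support stacks it was welded on. First lift the bracket off and lay it, eye plate up and centred, across both bars of the cooling rest; then take the two stacks apart and put the square block, the hexagonal riser, the long plate and the round disc away, each lying flat on the storage tray that shows its own outline, centred and squared up on that outline. Set the parts down, do not drop them or tip them over.

Things in the scene. Friction and masses are not known exactly. Their poses are not given: they have to be found in the camera images.
- bracket: dark steel weldment, 0.6 kg: flat bar 230 x 30 x 8 mm; on its middle, in line with it, an upright eye plate 70 mm long (round above, 44 mm), 10 mm thick, 45 mm tall: pinch it across the 10 mm. Lies level on two stacks 93-107 mm either side of its middle, underside 42 mm above the table. Origin: centre of the bar's underside; x along the bar, y across, z up
- block: square steel riser block 50 x 50 x 30 mm high with a 16 mm bore, about 0.5 kg; at the start the upper piece of one stack (its underside 12 mm above the table, the bracket lying on it). Origin: centre of the underside; x and y normal to its side faces, z up
- hex: hexagonal steel riser, 50 mm across flats, 30 mm high, with a 22 mm bore, about 0.4 kg; at the start the upper piece of the other stack (its underside 12 mm above the table, the bracket lying on it). Origin: centre of the underside; y is normal to a pair of flats (other flats at +-60 degrees from it), x points to a corner, z up
- plate: long rectangular steel plate 100 x 60 x 12 mm thick with two bores, about 0.5 kg; lies on the table as the foot of one stack, under either the block or the hex. Origin: centre of the underside; x along its 100 mm, y along its 60 mm, z up
- disc: round steel disc, diameter 70 mm, 12 mm thick with a 28 mm bore, about 0.35 kg; lies on the table as the foot of the other stack. Origin: centre of the underside, z up
- rest: fixed cooling rest: grey strip 220 x 50 mm with two steel cross bars 90 mm either side of its middle, each 14 x 84 mm, top 20 mm above the table; end stops 8 mm thick rise 16 mm higher at both ends of each bar, 68 mm apart. Origin: its middle, at table level; x is the direction in which the bracket's bar shall lie, y along the cross bars, z up
- tray_plate: fixed storage tray of the plate: light grey sheet 132 x 80 mm, 5 mm thick, with a 2 mm lip at each 80 mm end rising 11 mm above the table; a dark flat rectangle 100 x 60 mm in its middle. Origin: centre of the tray at table level (top of the sheet 5 mm above it); x along the 132 mm and the outline's 100 mm, z up
- tray_disc: fixed storage tray of the disc: the same sheet with the same lips, with a dark flat circle of 70 mm diameter in its middle. Origin and axes as for tray_plate
- tray_block: fixed storage tray of the square block: the same sheet with the same lips, with a dark flat square 50 x 50 mm in its middle, its sides along x and y. Origin and axes as for tray_plate
- tray_hex: fixed storage tray of the hexagonal riser: the same sheet with the same lips, with a dark flat hexagon, 50 mm across flats, in its middle, a pair of flats facing +-y. Origin and axes as for tray_plate

How it is judged:
On the way:
1. the bracket lies released, eye plate up and centred, on the cooling rest (horizontal distance between bracket and rest below 0.015 m and z of bracket in the frame of rest between 0.017 and 0.024 m and angle between bracket's own z axis and vertical below 0.08 rad and angle between the x axis of bracket and the x axis of rest, either way round below 0.15 rad and linear speed of bracket below 0.05 m/s and contact force between the fingers and bracket below 0.3 N), for 0.2 s.
At the end, for the whole second after the job is handed in: Bracket at rest on both bars of the cooling rest, within 15 mm and 0.15 rad; block, hex, plate and disc each flat and at rest on its own tray, within 12 mm of its centre; plate, block and hex within 0.2 rad of the outline (any like side) (horizontal distance between bracket and rest below 0.015 m and z of bracket in the frame of rest between 0.017 and 0.024 m and angle between each of bracket, block, hex, plate, disc's own z axis and vertical below 0.08 rad and angle between the x axis of bracket and the x axis of rest, either way round below 0.15 rad and horizontal distance between block and tray_block below 0.012 m and z of block in the frame of tray_block between 0.002 and 0.009 m and horizontal distance between hex and tray_hex below 0.012 m and z of hex in the frame of tray_hex between 0.002 and 0.009 m and horizontal distance between plate and tray_plate below 0.012 m and z of plate in the frame of tray_plate between 0.002 and 0.009 m and horizontal distance between disc and tray_disc below 0.012 m and z of disc in the frame of tray_disc between 0.002 and 0.009 m and angle between the x axis of plate and the x axis of tray_plate, either way round below 0.2 rad and (angle between the x axis of block and the x axis of tray_block, either way round below 0.2 rad or angle between the x axis of block and the y axis of tray_block, either way round below 0.2 rad) and (angle between the x axis of hex and the x axis of tray_hex, either way round below 0.2 rad or angle between the x axis of hex and the x axis of tray_hex, either way round between 0.8472 and 1.2472 rad) and linear speed of each of bracket, block, hex, plate, disc below 0.02 m/s and angular speed of each of bracket, block, hex, plate, disc below 0.2 rad/s); the robot touches nothing.
It fails at once if one of the five parts is tipped more than 45 degrees (angle between any of bracket, block, hex, plate, disc's own z axis and vertical above 0.8 rad).
It fails at once if one of the five parts is dropped (falls free of the fingers by more than about 30 mm) or knocked away ((linear speed of bracket above 0.8 m/s and contact force between the fingers and bracket below 0.05 N) or (linear speed of block above 0.8 m/s and contact force between the fingers and block below 0.05 N) or (linear speed of hex above 0.8 m/s and contact force between the fingers and hex below 0.05 N) or (linear speed of plate above 0.8 m/s and contact force between the fingers and plate below 0.05 N) or (linear speed of disc above 0.8 m/s and contact force between the fingers and disc below 0.05 N)).
It also fails if it takes over 128 s, if anything falls off the work surface, if the arm or the gripper's body presses on something with over 40 N, if the wrist force passes 120 N, or if a joint passes its speed limit or range.

## Working session

There is one attempt and no reset: what is moved stays moved. The work goes in short steps, each a Python script; the robot and the scene stay as the last script left them, time stands still between calls to the robot, and variables do not carry over. Pictures are saved under pics/ and viewed, and the job is handed in when it is done.

```bash
ls; mkdir -p pics; python3 - <<'E'
from bench import r
import cv2,numpy as np,pickle
print(r.current_t(), r.nose_length, r.current_ee_pos(), r.current_orientation())
D={}
for n in ("scene","top","wrist"):
    c=r.read_camera(n); D[n]=c
    cv2.imwrite(f"pics/{n}0.png",c["color"][:,:,::-1])
    print(n,{k:v for k,v in c.items() if k not in("color","depth")}, (c["depth"]>0).mean())
pickle.dump(D,open("d0.pkl","wb"))
E
```

```text
pics
0.0 0.017 [ 0.15041301 -0.55446529  0.24742208] [ 0.09333377 -0.09334631  0.70156328 -0.7002744 ]
scene {'camera_matrix': array([[515.59502248,   0.        , 274.88064564],
       [  0.        , 515.59502248, 208.66442469],
       [  0.        ,   0.        ,   1.        ]]), 'rvec': array([ 1.70403719,  1.48873143, -0.78364129]), 'tvec': array([-0.06516595, -0.26214833,  1.56344991])} 0.9958971088435374
top {'camera_matrix': array([[411.60627182,   0.        , 285.57014258],
       [  0.        , 411.60627182, 213.26012816],
       [  0.        ,   0.        ,   1.        ]]), 'rvec': array([ 2.18894217, -2.1339528 ,  0.13181432]), 'tvec': array([-0.03306774,  0.5553289 ,  1.05072306])} 0.9958843537414966
wrist {'camera_matrix': array([[325.1922621 ,   0.        , 282.92628169],
       [  0.        , 325.1922621 , 213.06804733],
       [  0.        ,   0.        ,   1.        ]]), 'T_tool_cam': array([[ 7.39050439e-04,  9.47726673e-01,  3.19082447e-01,
        -8.09617277e-02],
       [ 3.97519059e-04, -3.19082787e-01,  9.47726763e-01,
        -1.25332661e-01],
       [ 9.99999648e-01, -5.73576526e-04, -6.12557689e-04,
        -1.83495752e-04],
       [ 0.00000000e+00,  0.00000000e+00,  0.00000000e+00,
         1.00000000e+00]])} 0.9959608843537415
```

View pics/top0.png

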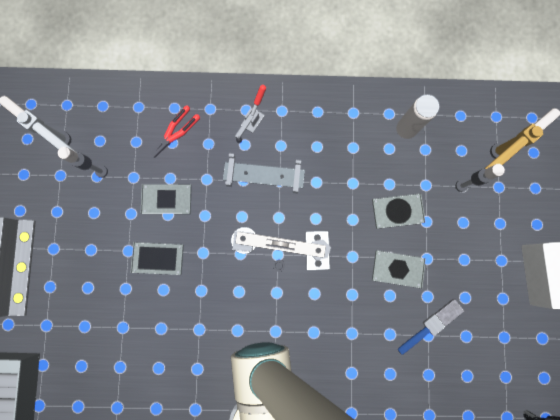

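View pics/scene0.png

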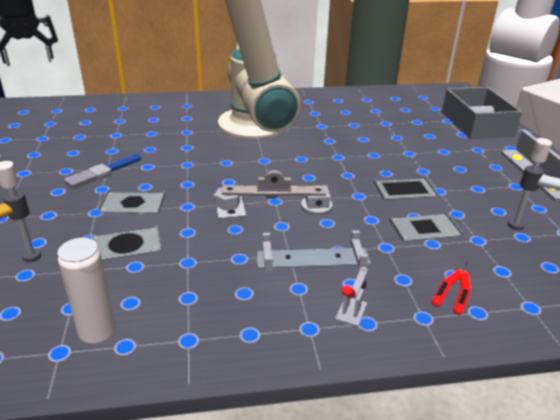

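View pics/wrist0.png

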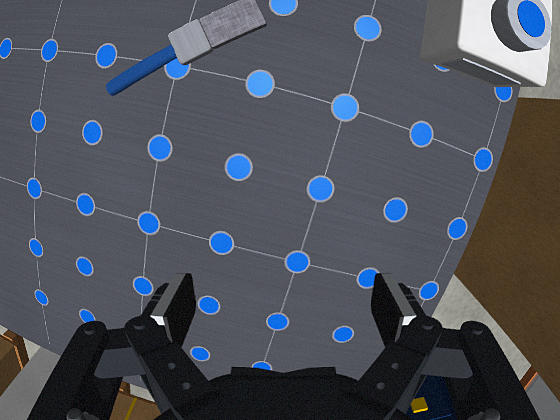

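The top view shows the bracket at about (280,244). Its left end rests on the disc stack (243,241) and its right end on the plate stack (317,250). The rest is at (264,175). The trays are block (166,198), plate (157,259), disc (400,211) and hex (399,269). Next I'll build the calibration helpers and measure.

```bash
cat > h.py <<'E'
import numpy as np, cv2
from scipy.spatial.transform import Rotation as R
def cam_pose(c):
    Rm=cv2.Rodrigues(np.asarray(c["rvec"]))[0]; return Rm, -Rm.T@np.asarray(c["tvec"])
def ray(c,uv):
    K=c["camera_matrix"];Rm,o=cam_pose(c)
    p=np.c_[np.atleast_2d(uv).astype(float),np.ones(len(np.atleast_2d(uv)))]
    d=(Rm.T@(np.linalg.inv(K)@p.T)).T
    return o,d      # d has unit depth along optical axis
def onplane(c,uv,z):
    o,d=ray(c,uv); s=(z-o[2])/d[:,2]; return o+d*s[:,None]
def cloud(c):
    h,w=c["depth"].shape; v,u=np.mgrid[:h,:w]
    o,d=ray(c,np.c_[u.ravel(),v.ravel()]); z=c["depth"].ravel()
    P=o+d*z[:,None]; P[z==0]=np.nan
    return P.reshape(h,w,3)
def tri(c1,u1,c2,u2):
    o1,d1=ray(c1,u1);o2,d2=ray(c2,u2);d1=d1[0];d2=d2[0]
    A=np.c_[d1,-d2];s=np.linalg.lstsq(A,o2-o1,rcond=None)[0]
    a=o1+s[0]*d1;b=o2+s[1]*d2
    return (a+b)/2,np.linalg.norm(a-b)
E
python3 - <<'E'
from h import *
import pickle
D=pickle.load(open("d0.pkl","rb"))
for n in("top","scene"):
    c=D[n];P=cloud(c);print(n,cam_pose(c)[1])
    m=np.abs(P[...,2])<.03
    # table plane fit
    reg=m&(P[...,0]>.25)&(P[...,0]<.7)&(np.abs(P[...,1])<.4)
    print(np.nanmedian(P[reg][:,2]),reg.sum(), np.percentile(P[reg][:,2],[5,25,75,95]))
c=D["top"];P=cloud(c)
for uv in [(280,244),(265,243),(300,246),(243,235),(313,235),(317,262),(311,236),(264,175),(231,175),(297,175),(166,198),(157,259),(400,211),(399,269),(150,190),(138,250),(380,225),(381,257),(290,290)]:
    print(uv,np.round(P[uv[1],uv[0]],4))
im=c["color"][:,:,::-1]
cv2.imwrite("pics/topcrop0.png",cv2.resize(im[150:300,120:440],None,fx=2.5,fy=2.5,interpolation=cv2.INTER_CUBIC))
c=D["scene"];im=c["color"][:,:,::-1]
cv2.imwrite("pics/scenecrop0.png",cv2.resize(im[150:300,60:480],None,fx=1.9,fy=1.9,interpolation=cv2.INTER_CUBIC))
E
```

```text
top [ 0.42757541 -0.01723507  1.10922713]
0.0013933791682456675 48411 [-0.00241399 -0.00023809  0.0033691   0.00796659]
scene [ 1.44382921 -0.15663618  0.63887893]
0.00034733241497075795 37285 [-0.00202158 -0.00067267  0.00199749  0.00690449]
(280, 244) [ 0.4721 -0.0071  0.0951]
(265, 243) [0.4756 0.0319 0.0512]
(300, 246) [ 0.4701 -0.0579  0.0539]
(243, 235) [0.4947 0.0891 0.0515]
(313, 235) [ 0.5021 -0.0937  0.0108]
(317, 262) [ 0.4307 -0.1051  0.0162]
(311, 236) [ 0.4991 -0.0882  0.0137]
(264, 175) [0.6624 0.0424 0.0078]
(231, 175) [0.6574 0.1305 0.0206]
(297, 175) [ 0.6615 -0.0471  0.023 ]
(166, 198) [0.5922 0.3051 0.0082]
(157, 259) [0.4279 0.3205 0.0039]
(400, 211) [ 0.5734 -0.3284  0.0053]
(399, 269) [ 0.4177 -0.3243  0.0062]
(150, 190) [0.6137 0.3511 0.0038]
(138, 250) [0.4505 0.3728 0.0034]
(380, 225) [ 0.5342 -0.2747  0.0031]
(381, 257) [ 0.4483 -0.277   0.0038]
(290, 290) [ 0.3553 -0.0359  0.0026]
```

View pics/topcrop0.png

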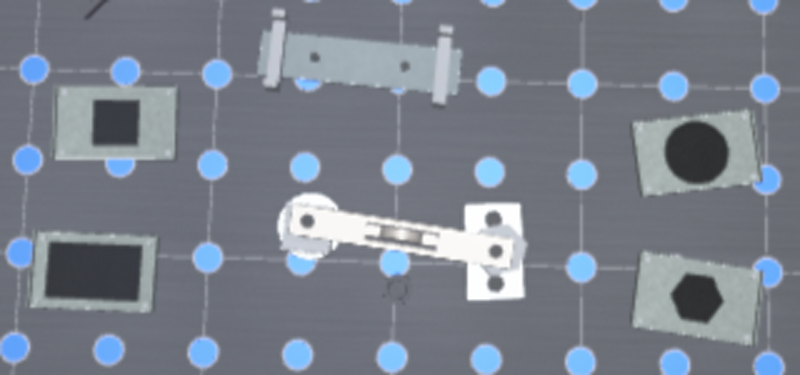

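View pics/scenecrop0.png

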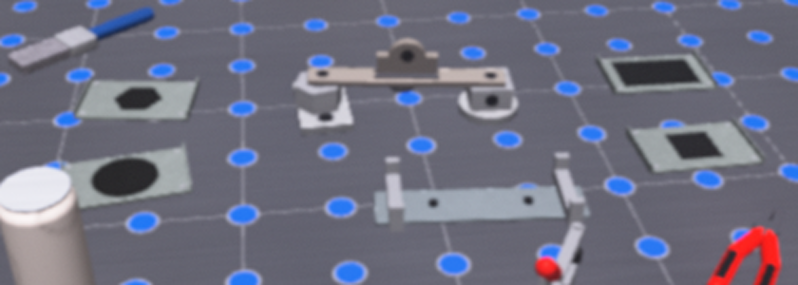

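```bash
cat >> h.py <<'E'
def down(a):
    """tool down, jaws opening along world angle a; quaternion wxyz"""
    c,s=np.cos(a),np.sin(a)
    M=np.array([[s,0,c],[-c,0,s],[0,-1,0]],float)
    q=R.from_matrix(M).as_quat(); return np.array([q[3],q[0],q[1],q[2]])
def Rq(q): return R.from_quat([q[1],q[2],q[3],q[0]]).as_matrix()
def wcloud(c):
    """wrist depth -> points in tool frame"""
    h,w=c["depth"].shape; v,u=np.mgrid[:h,:w]
    d=wray(c,np.c_[u.ravel(),v.ravel()]); T=c["T_tool_cam"]
    P=d/np.maximum(d[:,2:],1e-6)*c["depth"].ravel()[:,None]
    return (P@T[:3,:3].T+T[:3,3]).reshape(h,w,3)
def wray(c,uv):
    K=c["camera_matrix"]; uv=np.atleast_2d(uv).astype(float)
    x=(uv[:,0]-K[0,2])/K[0,0]; y=(uv[:,1]-K[1,2])/K[1,1]; t=np.hypot(x,y)
    k=np.where(t>1e-9,np.sin(t)/np.maximum(t,1e-9),1)
    return np.c_[x*k,y*k,np.cos(t)]
def wonplane(c,p,q,uv,z):
    d=wray(c,uv)@c["T_tool_cam"][:3,:3].T; M=Rq(q)
    o=np.asarray(p)+M@c["T_tool_cam"][:3,3]; d=d@M.T
    s=(z-o[2])/d[:,2]; return o+d*s[:,None], o, d
E
python3 - <<'E'
from h import *
import pickle
D=pickle.load(open("d0.pkl","rb"))
c=D["wrist"]; P=wcloud(c)
for uv in [(175,290),(188,280),(165,340),(390,290),(378,280),(405,340),(240,260)]: print(uv,np.round(P[uv[1],uv[0]],4))
# pads: points with |z|<.07
m=(c["depth"]<.25)&(c["depth"]>0)&(P[...,1]>-.04)
for s in(1,-1):
    q=P[m&(s*P[...,2]>0)&(np.abs(P[...,2])<.07)]
    print(len(q), q.min(0),q.max(0), np.percentile(q[:,1],[50,90,99]))
c=D["top"];g=c["color"].astype(int); P=cloud(c)
# trays: dark outline patches
dark=(g.max(2)<35).astype(np.uint8)
for n,(u,v) in dict(block=(166,198),plate=(157,259),disc=(400,211),hex=(399,269)).items():
    # sheet mask: greenish grey brighter than table
    w=np.zeros_like(dark);w[v-28:v+28,u-36:u+36]=1
    cs,_=cv2.findContours(dark*w,cv2.RETR_EXTERNAL,cv2.CHAIN_APPROX_NONE)
    k=[x for x in cs if cv2.pointPolygonTest(x,(u,v),False)>=0]
    if not k: print(n,'none',g[v,u]);continue
    k=max(k,key=cv2.contourArea)
    X=onplane(c,k[:,0],.005)[:,:2]
    M=cv2.moments(k); ctr=onplane(c,[M['m10']/M['m00'],M['m01']/M['m00']],.005)[0]
    r=cv2.minAreaRect((X*1000).astype(np.float32)); print(n,'dark',ctr.round(4),r)
    sheet=((g.min(2)>75)&(g[...,2]<g[...,1]+15)&(w>0)).astype(np.uint8)|(dark&w)
    cs,_=cv2.findContours(sheet,cv2.RETR_EXTERNAL,cv2.CHAIN_APPROX_NONE)
    k=max(cs,key=cv2.contourArea); X=onplane(c,k[:,0],.005)[:,:2]
    print('   sheet',cv2.minAreaRect((X*1000).astype(np.float32)))
print([ (uv,np.round(P[uv[1],uv[0]],3)) for uv in [(10,105),(40,135),(65,153),(88,165),(460,187),(497,170),(536,132),(425,107),(520,145)]])
from bench import r
print(r.current_orientation(), r.current_t())
E
```

```text
(175, 290) [-0.0106 -0.0155 -0.0448]
(188, 280) [-0.0077 -0.0021 -0.0431]
(165, 340) [-0.0113 -0.0479 -0.0387]
(390, 290) [-0.0107 -0.0158  0.0437]
(378, 280) [-0.0077 -0.0023  0.0425]
(405, 340) [-0.0107 -0.0475  0.0398]
(240, 260) [ 0.1087  0.2481 -0.0559]
2563 [-0.01306078 -0.03999485  0.04148085] [0.01256684 0.00491895 0.0665674 ] [-0.02043485 -0.00332433  0.00278275]
2544 [-0.01290488 -0.0399927  -0.06687549] [ 0.01287996  0.00415026 -0.04225072] [-0.02026416 -0.00366444  0.00260198]
block none [58 60 67]
plate none [56 58 64]
disc none [47 48 48]
hex none [47 48 49]
[((10, 105), array([0.784, 0.646, 0.16 ])), ((40, 135), array([0.715, 0.572, 0.153])), ((65, 153), array([0.653, 0.466, 0.23 ])), ((88, 165), array([0.646, 0.455, 0.146])), ((460, 187), array([ 0.636, -0.477,  0.042])), ((497, 170), array([ 0.64 , -0.478,  0.229])), ((536, 132), array([ 0.744, -0.597,  0.182])), ((425, 107), array([ 0.802, -0.343,  0.171])), ((520, 145), array([ 0.718, -0.57 ,  0.162]))]
[ 0.09336696 -0.09337482  0.70140459 -0.70042512] 0.15
```

```bash
python3 - <<'E'
from h import *
import pickle
D=pickle.load(open("d0.pkl","rb"))
g=D["top"]["color"]
print(g[198,140:195:2].tolist()); print(g[211,372:430:3].tolist()); print(g[175,220:310:4].tolist())
E
```

```text
[[113, 117, 126], [112, 120, 122], [164, 174, 174], [163, 174, 174], [162, 172, 173], [165, 176, 175], [168, 179, 179], [165, 176, 176], [156, 166, 167], [60, 62, 69], [59, 61, 68], [59, 62, 69], [58, 60, 67], [58, 60, 67], [59, 61, 68], [58, 60, 67], [58, 61, 68], [65, 67, 74], [154, 165, 166], [160, 170, 171], [158, 168, 169], [162, 172, 174], [160, 170, 171], [159, 170, 171], [161, 171, 173], [111, 118, 121], [107, 111, 122], [108, 113, 123]]
[[106, 109, 117], [159, 169, 168], [169, 181, 179], [167, 178, 177], [169, 181, 179], [51, 51, 52], [49, 50, 51], [48, 50, 50], [48, 49, 50], [48, 49, 50], [46, 47, 48], [48, 49, 50], [48, 49, 50], [107, 113, 112], [164, 175, 173], [161, 171, 170], [162, 172, 171], [133, 141, 141], [143, 147, 154], [107, 110, 118]]
[[108, 112, 122], [157, 170, 178], [193, 198, 208], [143, 148, 155], [161, 173, 182], [160, 172, 181], [159, 171, 179], [158, 170, 179], [163, 175, 184], [164, 177, 185], [162, 174, 183], [164, 177, 185], [165, 177, 186], [165, 178, 186], [164, 177, 185], [130, 138, 145], [158, 169, 177], [163, 176, 184], [162, 174, 182], [197, 203, 211], [164, 176, 183], [127, 133, 142], [108, 111, 121]]
```

```bash
python3 - <<'E'
from h import *
import pickle,json
D=pickle.load(open("d0.pkl","rb"))
top=D["top"];sc=D["scene"]
def contour_at(mask,uv):
    cs,_=cv2.findContours(mask.astype(np.uint8),cv2.RETR_EXTERNAL,cv2.CHAIN_APPROX_NONE)
    k=[x for x in cs if cv2.pointPolygonTest(x,(float(uv[0]),float(uv[1])),False)>=0]
    return max(k,key=cv2.contourArea) if k else None
def cen(k): M=cv2.moments(k);return np.array([M['m10']/M['m00'],M['m01']/M['m00']])
def win(c,uv,hw,hh):
    m=np.zeros(c["depth"].shape,bool);u,v=uv;m[v-hh:v+hh,u-hw:u+hw]=1;return m
T=dict(block=((166,198),(425,227)),plate=((157,259),(405,188)),disc=((400,211),(126,243)),hex=((399,269),(133,202)))
res={}
for n,(ut,us) in T.items():
    g=top["color"].astype(int)
    kt=contour_at((g.max(2)<100)&win(top,ut,34,26),ut)
    g2=sc["color"].astype(int); thr=60
    ks=contour_at((g2.max(2)<thr)&win(sc,us,45,20),us)
    X=onplane(top,kt[:,0],.005)[:,:2]; 
    ct=onplane(top,cen(kt),.005)[0]
    sh=((g.min(2)>135)|(g.max(2)<100))&(np.ptp(g,axis=2)<25)&win(top,ut,36,28)
    k=contour_at(sh,ut);Xs=onplane(top,k[:,0],.005)[:,:2]
    rr=cv2.minAreaRect((Xs*1000).astype(np.float32))
    print(n,'dark',ct.round(4),[np.round(a,1) for a in cv2.minAreaRect((X*1000).astype(np.float32))],'sheet',[np.round(a,1) for a in rr])
    if ks is not None:
        p,gap=tri(top,cen(kt),sc,cen(ks)); print('   tri',p.round(4),round(gap,4), 'scene on plane',onplane(sc,cen(ks),.005)[0].round(4))
    else: print('  scene',g2[us[1],us[0]])
E
```

```text
block dark [0.591  0.3067 0.005 ] [array([591.3, 306.2]), array([46.6, 48.6]), np.float64(1.5)] sheet [array([591.4, 306.1]), array([ 79.5, 128.2]), np.float64(1.5)]
   tri [0.5912 0.3071 0.0031] 0.0003 scene on plane [0.5939 0.3055 0.005 ]
plate dark [0.4304 0.3202 0.005 ] [array([430.4, 320.3]), array([98.5, 57.9]), np.float64(88.8)] sheet [array([430.7, 320.4]), array([127.9,  81.3]), np.float64(88.9)]
   tri [0.4304 0.3208 0.0028] 0.0003 scene on plane [0.4339 0.319  0.005 ]
disc dark [ 0.5745 -0.3235  0.005 ] [array([ 574.8, -323.1]), array([62.8, 65.6]), np.float64(1.5)] sheet [array([ 574.8, -321.5]), array([ 81.6, 130. ]), np.float64(7.8)]
   tri [ 0.5748 -0.3243  0.0027] 0.0003 scene on plane [ 0.5779 -0.3239  0.005 ]
hex dark [ 0.418  -0.3227  0.005 ] [array([ 417.7, -323.2]), array([47.5, 50.7]), np.float64(1.4)] sheet [array([ 420. , -321.3]), array([130.5,  83.6]), np.float64(82.5)]
   tri [ 0.418  -0.3236  0.0029] 0.0006 scene on plane [ 0.4213 -0.3233  0.005 ]
```

```bash
python3 - <<'E'
from h import *
from bench import r
import pickle
for a in (-0.1,np.pi-0.1):
    print(a,r.inverse_kinematics([0.52,0.0,0.27],down(a)))
q=down(-0.1)
t=r.current_t(); r.goto([0.52,0.0,0.27],q); print('dt',r.current_t()-t)
p=r.current_ee_pos();o=r.current_orientation();c=r.read_camera("wrist")
pickle.dump((p,o,c),open("w1.pkl","wb")); cv2.imwrite("pics/w1.png",c["color"][:,:,::-1]); print(p,o,q)
E
```

```text
-0.1 [-1.33860951e-01  1.80748724e-01  1.57979957e+00 -4.44089210e-16
  1.38104436e+00 -3.38609507e-02]
3.041592653589793 None
dt 2.375
[ 0.52007439 -0.00083221  0.26992868] [-0.47394305  0.4741871  -0.52456822  0.52474066] [ 0.47438555 -0.47438555  0.52436471 -0.52436471]
```

View pics/w1.png

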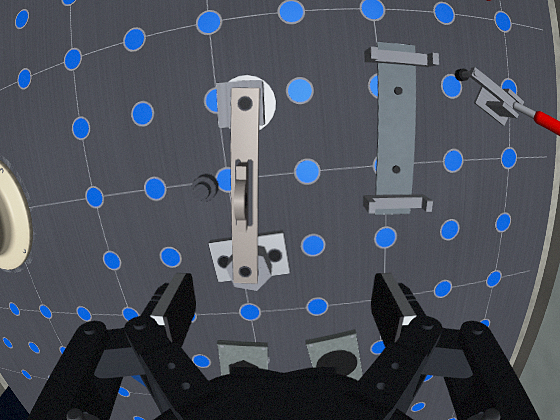

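The wrist view shows the bracket bar running from (245,88) to (245,282) with holes at (245,103) and (245,271). The rest's bars are at about (400,55) and (400,203), with strip holes at (398,90) and (396,169). Next I'll measure these at subpixel level and cross-check them against the top view.

```bash
python3 - <<'E'
from h import *
import pickle
D=pickle.load(open("d0.pkl","rb"));top=D["top"];sc=D["scene"]
p,o,c=pickle.load(open("w1.pkl","rb"))
def darkcen(img,uv,w,thr=None):
    g=img.astype(int).max(2);u,v=uv;s=g[v-w:v+w+1,u-w:u+w+1]
    t=(s.min()+np.median(s))/2 if thr is None else thr
    m=(s<t).astype(np.uint8);n,l,st,ce=cv2.connectedComponentsWithStats(m)
    i=1+np.argmin([np.hypot(*(ce[k]-w)) for k in range(1,n)]);return ce[i]+[u-w,v-w],st[i,4]
def wtri(uvw,uvt,cam):
    _,o1,d1=wonplane(c,p,o,uvw,0);d1=d1[0];o2,d2=ray(cam,uvt);d2=d2[0]
    s=np.linalg.lstsq(np.c_[d1,-d2],o2-o1,rcond=None)[0];a=o1+s[0]*d1;b=o2+s[1]*d2
    return (a+b)/2,np.linalg.norm(a-b)
pts=dict(bh1=((245,103),(243,238),.05),bh2=((245,271),(318,250),.05),rh1=((398,90),(246,173),.006),rh2=((396,169),(282,176),.006),ph1=((223,262),(318,263),.012),ph2=((276,254),(317,237),.012))
for n,(w,t,z) in pts.items():
    a,na=darkcen(c["color"],w,8);b,nb=darkcen(top["color"],t,4)
    P,g=wtri(a,b,top);print(n,a.round(1),na,b.round(1),nb,'tri',P.round(4),round(g,4),'wrist@z',wonplane(c,p,o,a,z)[0][0].round(4),'top@z',onplane(top,b,z)[0].round(4))
# depth-based wrist cloud in world
Pw=wcloud(c)@Rq(o).T+p
for uv in [(245,130),(245,88+5),(241,195),(245,265),(400,57),(398,203),(205,187),(225,100),(265,90),(265,272),(215,262),(400,130),(420,55),(435,60),(370,55)]:
    print(uv,Pw[uv[1],uv[0]].round(4),c["color"][uv[1],uv[0]])
E
```

```text
bh1 [244.6 103.2] 97 [242.3 238. ] 24 tri [0.4873 0.0904 0.0485] 0.001 wrist@z [0.4877 0.09   0.05  ] top@z [0.487  0.0908 0.05  ]
bh2 [244.7 271.2] 97 [317.9 250.1] 22 tri [ 0.4612 -0.1044  0.0488] 0.0005 wrist@z [ 0.4617 -0.1039  0.05  ] top@z [ 0.461  -0.1042  0.05  ]
rh1 [397.6  90.2] 52 [245.5 172.5] 12 tri [0.6683 0.0932 0.0069] 0.0002 wrist@z [0.6687 0.0934 0.006 ] top@z [0.6684 0.0932 0.006 ]
rh2 [395.7 168.9] 43 [281.7 176.2] 11 tri [ 0.6614 -0.0057  0.0049] 0.0007 wrist@z [ 0.6613 -0.0053  0.006 ] top@z [ 0.6608 -0.0059  0.006 ]
ph1 [224.1 260.9] 113 [317.8 262.9] 25 tri [ 0.4283 -0.1078  0.0092] 0.0 wrist@z [ 0.429  -0.1064  0.012 ] top@z [ 0.4283 -0.1076  0.012 ]
ph2 [274.3 255.2] 108 [316.7 237.2] 27 tri [ 0.4965 -0.1035  0.013 ] 0.0006 wrist@z [ 0.4967 -0.1041  0.012 ] top@z [ 0.4963 -0.1035  0.012 ]
(245, 130) [0.4847 0.0615 0.0495] [197 189 182]
(245, 93) [0.4892 0.1008 0.0486] [200 190 186]
(241, 195) [0.4781 0.0019 0.0921] [160 153 150]
(245, 265) [ 0.4631 -0.096   0.0491] [174 164 158]
(400, 57) [0.6703 0.1332 0.0201] [147 150 158]
(398, 203) [ 0.6597 -0.0464  0.0193] [150 150 160]
(205, 187) [0.4273 0.0008 0.0329] [82 86 93]
(225, 100) [0.4661 0.0965 0.0424] [147 149 160]
(265, 90) [0.5085 0.1037 0.0113] [231 234 237]
(265, 272) [ 0.4851 -0.1118  0.0417] [154 157 167]
(215, 262) [ 0.416  -0.1075  0.0112] [184 190 193]
(400, 130) [0.6695 0.0436 0.0041] [126 136 142]
(420, 55) [0.6973 0.1364 0.019 ] [142 148 156]
(435, 60) [0.7084 0.1285 0.0367] [146 146 158]
(370, 55) [0.6292 0.1337 0.0344] [28 27 29]
```

```bash
python3 - <<'E'
from h import *
import pickle
p,o,c=pickle.load(open("w1.pkl","rb"))
g=c["color"].astype(int)
bar=((g[...,0]-g[...,2])>6)&(g.min(2)>90); bar[:, :200]=0;bar[:,290:]=0;bar[300:]=0;bar[:75]=0
cs,_=cv2.findContours(bar.astype(np.uint8),cv2.RETR_EXTERNAL,cv2.CHAIN_APPROX_NONE)
k=max(cs,key=cv2.contourArea);X=wonplane(c,p,o,k[:,0],.05)[0]
e1=X[X[:,1]>X[:,1].max()-.004];e2=X[X[:,1]<X[:,1].min()+.004]
print(cv2.boundingRect(k),X[:,1].max(),X[:,1].min(),e1.mean(0),e2.mean(0),np.linalg.norm(e1.mean(0)-e2.mean(0)))
Pw=wcloud(c)@Rq(o).T+p
b=Pw[170:205,190:222].reshape(-1,3);b=b[b[:,2]>.012];b=b[b[:,0]<.45];print('stub',len(b),b.min(0),b.max(0),b[b[:,2]>.03].mean(0))
E
python3 - <<'E'
import sys;sys.path.insert(0,'.')
from h import *
from bench import r
B=np.array([.4745,-.0068]);a=np.deg2rad(82.36-90)
print(r.inverse_kinematics([*B,.072],down(a)))
r.goto([*B,.125],down(a)); 
s=r.line_to([*B,.072],f_stop=6); print(s,r.current_ee_pos(),r.current_wrist_force(),r.current_t())
if not s:
    r.clamp(); print(r.current_gripper_width(),r.current_ee_pos(),r.current_wrist_force(),r.current_t())
E
```

```text
(230, 88, 30, 195) 0.10791623001562088 -0.12027768780270658 [0.48851054 0.10604031 0.05      ] [ 0.46017285 -0.11896099  0.05      ] 0.22677876426898372
stub 527 [ 0.40494756 -0.01978105  0.01211056] [0.437254   0.01145317 0.03558716] [ 0.42147296 -0.00353284  0.03354731]
[-1.61100476e-01  3.02177682e-01  1.97212947e+00 -4.44089210e-16
  8.67285501e-01 -2.77573208e-02]
False [ 0.47634999 -0.00705166  0.07321663] [ 0.70049548 -0.33531375  0.74029707] 3.7333
0.10696535391149685 [ 0.47496325 -0.00685388  0.07238815] [-0.24543739  0.58375905  3.11156668] 4.4083
```

```bash
python3 - <<'E'
from h import *
from bench import r
B=np.array([.4745,-.0068]);a=np.deg2rad(82.36-90)
r.line_to([*B,.150],vel=.12); print(r.current_wrist_force(),r.current_gripper_width())
Rr=np.array([.665,.0438]);a2=np.deg2rad(85.7-90)
r.line_to([*Rr,.150],rot=down(a2),vel=.15); r.sleep(.3)
import pickle
p=r.current_ee_pos();o=r.current_orientation();c=r.read_camera("wrist");t=r.read_camera("top")
pickle.dump((p,o,c,t),open("w2.pkl","wb"));cv2.imwrite("pics/w2.png",c["color"][:,:,::-1]);print(p,r.current_wrist_force(),r.current_t())
E
```

```text
[-0.28918659 -0.66193408 -5.36406126] 0.10542388625484894
[0.66473129 0.04366209 0.15028767] [-0.06183093  0.42267083 -4.52368869] 7.075
```

View pics/w2.png

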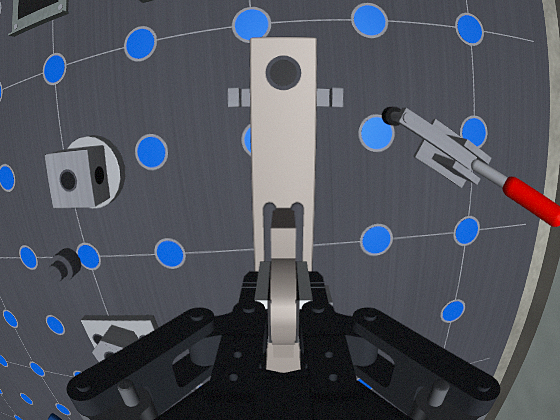

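The bracket hangs level. Its far end covers the rest's bar, centred between the end stops at (234,97) and (337,97). I'll lower it now.

```bash
python3 - <<'E'
from h import *
from bench import r
Rr=np.array([.665,.0438])
r.line_to([*Rr,.060],vel=.12); r.sleep(.15)
f0=r.current_wrist_force()
s=r.line_to([*Rr,.046],vel=.03,f_stop=4); print(s,r.current_ee_pos(),f0,r.current_wrist_force())
r.sleep(.1);r.open_gripper();r.sleep(.1);z=r.current_ee_pos();print(z,r.current_gripper_width(),r.current_t())
r.line_to([*Rr,.125],vel=.2)
r.goto([0.52,0.0,0.27],down(-.1)); r.sleep(.2)
import pickle
p=r.current_ee_pos();o=r.current_orientation();c=r.read_camera("wrist");t=r.read_camera("top")
pickle.dump((p,o,c,t),open("w3.pkl","wb"));cv2.imwrite("pics/w3.png",c["color"][:,:,::-1]);print(p,r.current_t())
E
```

```text
True [0.66549826 0.04375984 0.05035048] [-0.0307805   0.8221959  -5.53724833] [-0.63949967 -0.92086433  3.1849485 ]
[0.66383997 0.0438712  0.04845911] 1.0003979237316964 9.4333
[5.20501399e-01 2.21633005e-04 2.68239761e-01] 11.1167
```

View pics/w3.png

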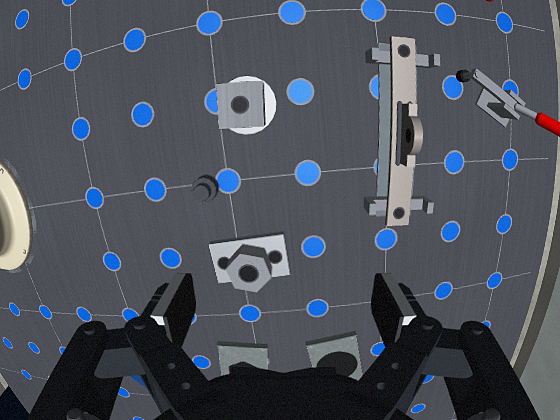

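The bracket lies across both rest bars, with its holes at (404,50) and (399,213). The block on the disc is now visible at (240,104) and the hex on the plate at (248,272). Next I'll measure the tops.

```bash
cat > meas.py <<'E'
from h import *
def darkcen(img,uv,w):
    g=img.astype(int).max(2);u,v=uv;s=g[v-w:v+w+1,u-w:u+w+1]
    m=(s<(s.min()+np.median(s))/2).astype(np.uint8);n,l,st,ce=cv2.connectedComponentsWithStats(m)
    i=1+np.argmin([np.hypot(*(ce[k]-w)) for k in range(1,n)]);return ce[i]+[u-w,v-w],st[i,4]
E
python3 - <<'E'
from meas import *
import pickle
p,o,c,t=pickle.load(open("w3.pkl","rb"))
g=c["color"]
W=lambda uv,z:wonplane(c,p,o,uv,z)[0]
a=W(darkcen(g,(404,50),8)[0],.028)[0];b=W(darkcen(g,(399,213),8)[0],.028)[0]
print('bracket',(a+b)/2,np.rad2deg(np.arctan2(*(a-b)[1::-1])),np.linalg.norm(a-b))
Pw=wcloud(c)@Rq(o).T+p
for n,(u,v),h in [('block',(240,104),30),('hex',(248,272),34)]:
    m=np.zeros(Pw.shape[:2],np.uint8);s=np.s_[v-h:v+h,u-h:u+h];m[s]=(Pw[s][...,2]>.037)
    k=max(cv2.findContours(m,cv2.RETR_EXTERNAL,cv2.CHAIN_APPROX_NONE)[0],key=cv2.contourArea)
    X=W(k[:,0],.042)[:,:2]*1000
    poly=cv2.approxPolyDP(X.astype(np.float32),6,True)[:,0]
    print(n,'z med',np.median(Pw[s][...,2][m[s]>0]),'rect',cv2.minAreaRect(X.astype(np.float32)),'bore',W(darkcen(g,(u,v),8)[0],.042)[0],cv2.contourArea(X.astype(np.float32)))
    print(poly.round(0).tolist()); print([ (round(float(np.linalg.norm(d)),1),round(float(np.rad2deg(np.arctan2(d[1],d[0]))),1)) for d in np.roll(poly,-1,0)-poly])
# bores via top two-view
for n,uw,ut in [('block',(240,104),None),('hex',(248,272),None)]:
    P=W(darkcen(g,uw,8)[0],.042)[0]
    K=t["camera_matrix"];pr=cv2.projectPoints(P[None],t["rvec"],t["tvec"],K,None)[0][0,0]
    q,na=darkcen(t["color"],tuple(np.round(pr).astype(int)),4)
    _,o1,d1=wonplane(c,p,o,darkcen(g,uw,8)[0],0);d1=d1[0];o2,d2=ray(t,q);d2=d2[0]
    s=np.linalg.lstsq(np.c_[d1,-d2],o2-o1,rcond=None)[0]
    print(n,'tri',(o1+s[0]*d1+o2+s[1]*d2)/2,np.linalg.norm(o1+s[0]*d1-o2-s[1]*d2),pr,q,na)
cv2.imwrite("pics/w3c.png",cv2.resize(g[70:300,190:310,::-1],None,fx=2.6,fy=2.6,interpolation=cv2.INTER_CUBIC))
E
```

```text
bracket [0.66380971 0.04380717 0.028     ] 85.60174701824458 0.19567579343412203
block z med 0.04178510435406382 rect ((480.9903259277344, 90.97041320800781), (49.88587951660156, 50.26150131225586), 86.07880401611328) bore [0.48196128 0.09437162 0.042     ] 2366.8895553548355
[[507.0, 113.0], [458.0, 117.0], [456.0, 68.0], [504.0, 64.0]]
[(48.5, 176.0), (48.5, -93.0), (48.0, -4.4), (48.9, 86.4)]
hex z med 0.041829222373150884 rect ((465.0157165527344, -107.89966583251953), (51.317298889160156, 58.061500549316406), 11.971923828125) bore [ 0.46224642 -0.10462947  0.042     ] 2214.171838353388
[[459.0, -80.0], [438.0, -100.0], [442.0, -125.0], [472.0, -136.0], [492.0, -113.0], [486.0, -87.0]]
[(29.1, -135.9), (25.4, -79.4), (31.4, -21.1), (31.1, 48.3), (26.4, 104.7), (28.1, 163.9)]
block tri [0.48107503 0.09332638 0.03125473] 0.0030553161819925367 [241.13124225 240.10931776] [242.5 240.5] 32
hex tri [ 0.46247517 -0.10907803  0.03516123] 0.003435976387803264 [317.81615812 249.69669702] [319.61764706 249.14705882] 34
```

View pics/w3c.png

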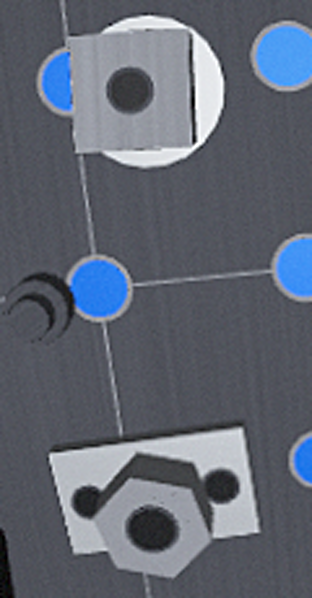

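```bash
cat > pick.py <<'E'
from h import *
from bench import r
def pick(xy,a,z,up=.16,f=8):
    q=down(a); r.goto([*xy,z+.06],q); s=r.line_to([*xy,z],vel=.12,f_stop=f); r.sleep(.1)
    print('pick stop',s,r.current_ee_pos().round(4)); 
    if s: raise SystemExit('contact')
    r.clamp(); r.sleep(.1); w=r.current_gripper_width(); print('width mm',w*85, r.current_wrist_force().round(2))
    r.line_to([*xy,z+.02],vel=.08); r.line_to([*xy,up],vel=.2); r.sleep(.15); print('lifted F',r.current_wrist_force().round(2),'w',r.current_gripper_width()*85,r.current_t())
def place(xy,a,z,up=.16,f=4):
    q=down(a); r.line_to([*xy,up],rot=q,vel=.25); r.line_to([*xy,z+.012],vel=.15); r.sleep(.2)
    s=r.line_to([*xy,z-.004],vel=.03,f_stop=f); print('place stop',s,r.current_ee_pos().round(4),r.current_wrist_force().round(2))
    r.sleep(.1); r.open_gripper(); r.sleep(.1); r.line_to([*xy,z+.08],vel=.2); print('t',r.current_t())
E
python3 - <<'E'
from pick import *
d=np.deg2rad
print(r.inverse_kinematics([.418,-.323,.027],down(d(-7.5))))
pick([.465,-.1075],d(12.7),.034)
E
```

```text
[-7.89645515e-01  4.28412126e-01  1.90697586e+00 -4.44089210e-16
  8.06204669e-01 -6.58745821e-01]
pick stop False [ 0.4661 -0.1077  0.035 ]
width mm 48.787071051190004 [0.02 0.29 5.41]
lifted F [-0.01  0.27 -3.93] w 48.72202302586704 14.4833
```

```bash
python3 - <<'E'
from pick import *
import pickle
d=np.deg2rad
T=[.418,-.323]
r.line_to([*T,.16],rot=down(d(-7.5)),vel=.25);r.sleep(.2)
p=r.current_ee_pos();o=r.current_orientation();c=r.read_camera("wrist")
pickle.dump((p,o,c),open("w4.pkl","wb"));cv2.imwrite("pics/w4.png",c["color"][:,:,::-1]);print(p)
E
```

```text
[ 0.41827711 -0.32164071  0.16006375]
```

View pics/w4.png

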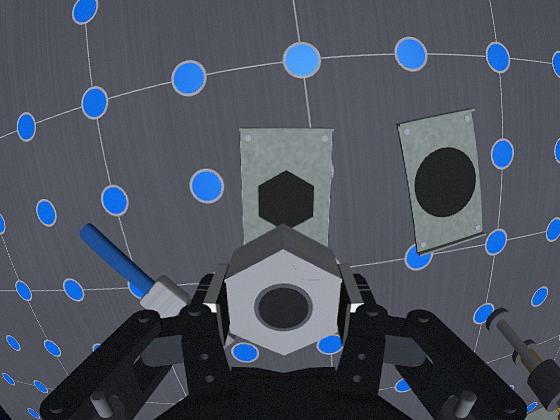

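The hex is held with its flats in the jaws. Its outline is at about (286,199), with the flats facing left and right, so it is aligned. The disc outline is at (445,182). I'll check both positions from this view.

```bash
python3 - <<'E'
from meas import *
import pickle
p,o,c=pickle.load(open("w4.pkl","rb"));g=c["color"].astype(int).max(2)
W=lambda uv,z:wonplane(c,p,o,uv,z)[0]
for n,(u,v),h in [('hex',(286,199),40),('disc',(445,182),42)]:
    m=np.zeros(g.shape,np.uint8);s=np.s_[v-h:v+h,u-h:u+h];m[s]=g[s]<60
    cs=cv2.findContours(m,cv2.RETR_EXTERNAL,cv2.CHAIN_APPROX_NONE)[0]
    k=[x for x in cs if cv2.pointPolygonTest(x,(u,v),False)>=0][0]
    X=W(k[:,0],.005)[:,:2].astype(np.float32)*1000; print(n,cv2.boundingRect(k),cv2.minAreaRect(X),cv2.minEnclosingCircle(X), cv2.approxPolyDP(X,5,True)[:,0].round(0).tolist())
# disc tray corners, hex tray upper corners
for n,uv in dict(d=[(399,124),(474,110),(483,232),(417,254)],h=[(241,129),(333,129)]).items(): print(n,W(uv,.005)[:,:2].round(4).tolist())
E
```

```text
hex (259, 171, 55, 57) ((419.7543640136719, -321.46282958984375), (52.36903762817383, 48.46392822265625), 81.3321762084961) ((419.55963134765625, -322.4798583984375), 27.987319946289062) [[421.0, -295.0], [398.0, -305.0], [394.0, -333.0], [421.0, -348.0], [441.0, -340.0], [445.0, -312.0]]
disc (415, 147, 61, 70) ((575.7420654296875, -323.1239013671875), (68.89785766601562, 68.25155639648438), 89.09078979492188) ((575.5203247070312, -323.1617736816406), 34.74045944213867) [[577.0, -289.0], [558.0, -293.0], [542.0, -315.0], [548.0, -344.0], [575.0, -358.0], [600.0, -348.0], [610.0, -325.0], [601.0, -300.0]]
d [[0.5285, -0.2643], [0.6095, -0.2544], [0.6247, -0.3824], [0.5447, -0.3947]]
h [[0.3896, -0.2535], [0.468, -0.2636]]
```

```bash
python3 - <<'E'
from pick import *
d=np.deg2rad
place([.419,-.3225],d(-7.5),.027)
pick([.4815,.0908],d(-4),.034)
print(r.inverse_kinematics([.591,.3067,.027],down(d(1.5))))
E
```

```text
place stop True [ 0.4192 -0.3227  0.0277] [0.62 0.04 3.65]
t 18.8167
pick stop False [0.4824 0.0906 0.0348]
width mm 48.409481323985624 [0.32 0.89 4.87]
lifted F [ 0.27  0.16 -5.55] w 48.3994804335013 22.8667
[ 3.74274619e-01  5.85885119e-01  1.58286907e+00 -4.44089210e-16
  9.72838463e-01  3.48094680e-01]
```

```bash
python3 - <<'E'
from pick import *
import pickle
d=np.deg2rad
T=[.591,.3067]
r.line_to([*T,.16],rot=down(d(1.5)),vel=.25);r.sleep(.2)
p=r.current_ee_pos();o=r.current_orientation();c=r.read_camera("wrist")
pickle.dump((p,o,c),open("w5.pkl","wb"));cv2.imwrite("pics/w5.png",c["color"][:,:,::-1]);print(p)
E
```

```text
[0.59065672 0.30552461 0.16029726]
```

View pics/w5.png

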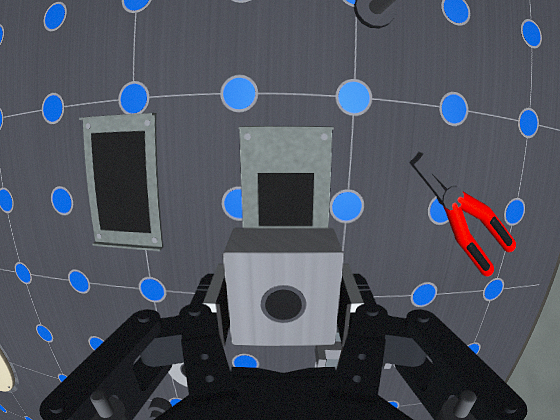

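The block is held square above its outline, whose upper edge is at v≈172 and spans u 258–315. The plate outline is at (122,183). I'll check both, then place the block.

```bash
python3 - <<'E'
from meas import *
import pickle
p,o,c=pickle.load(open("w5.pkl","rb"));g=c["color"].astype(int).max(2)
W=lambda uv,z:wonplane(c,p,o,uv,z)[0]
u,v,h=122,183,60
m=np.zeros(g.shape,np.uint8);s=np.s_[v-h:v+h,u-45:u+45];m[s]=g[s]<60
cs=cv2.findContours(m,cv2.RETR_EXTERNAL,cv2.CHAIN_APPROX_NONE)[0]
k=[x for x in cs if cv2.pointPolygonTest(x,(u,v),False)>=0][0]
X=W(k[:,0],.005)[:,:2].astype(np.float32)*1000;print('plate',cv2.minAreaRect(X))
e=W([(258,173),(314,173)],.005); print('block edge',e, 'centre', e.mean(0)+[0,-.025,0])
E
python3 - <<'E'
import sys;sys.path.insert(0,'.')
from pick import *
import pickle
d=np.deg2rad
place([.591,.3062],d(1.5),.027)
r.goto([0.50,0.0,0.25],down(0)); r.sleep(.2)
p=r.current_ee_pos();o=r.current_orientation();c=r.read_camera("wrist");t=r.read_camera("top")
pickle.dump((p,o,c,t),open("w6.pkl","wb"));cv2.imwrite("pics/w6.png",c["color"][:,:,::-1]);cv2.imwrite("pics/t6.png",t["color"][:,:,::-1]);print(p,r.current_t())
E
```

```text
plate ((430.7416076660156, 319.95367431640625), (99.77297973632812, 59.74700927734375), 88.8929443359375)
block edge [[0.56682967 0.32978463 0.005     ]
 [0.61611918 0.33103352 0.005     ]] centre [0.59147442 0.30540907 0.005     ]
place stop True [0.5913 0.3063 0.0279] [0.12 0.62 3.69]
t 27.2833
[0.50025338 0.00081056 0.24932364] 28.9
```

View pics/w6.png

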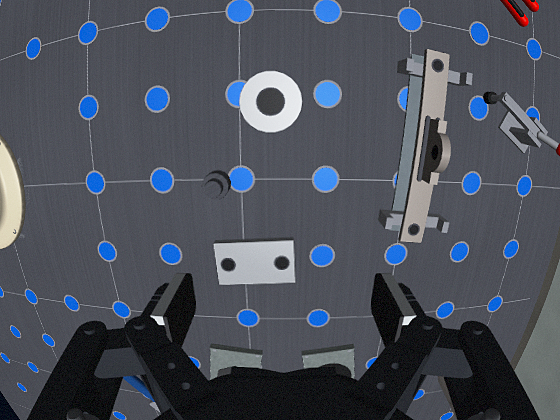

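View pics/t6.png

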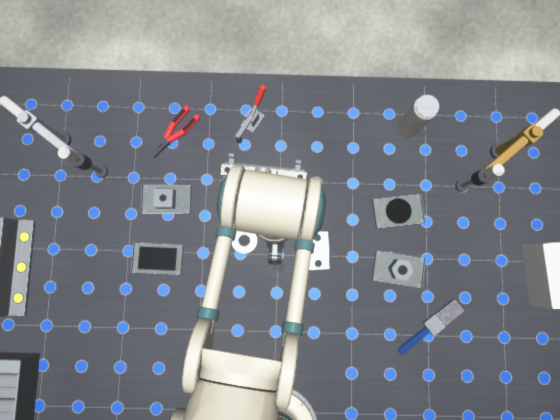

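The disc ring is now clear at (271,101) and the plate at (255,262). In the top view the block and hex sit on their trays. I'll measure the feet and see how far forward the fingertips reach at 50 mm, to set the height for the low grasps.

```bash
python3 - <<'E'
from meas import *
import pickle
p,o,c=pickle.load(open("w5.pkl","rb"))
P=wcloud(c);m=(c["depth"]>0)&(c["depth"]<.3)&(c["color"].max(2)<70)&(P[...,1]>-.03)&(P[...,1]<.03)&(np.abs(P[...,0])<.016)
for s in(1,-1):
    q=P[m&(s*P[...,2]>.024)&(s*P[...,2]<.045)];print('tip50',len(q),np.percentile(q[:,1],[50,90,97,99.5]),q.max(0))
p,o,c,t=pickle.load(open("w6.pkl","rb"));g=c["color"].astype(int)
W=lambda uv,z:wonplane(c,p,o,uv,z)[0]
Pw=wcloud(c)@Rq(o).T+p
for n,(u,v),h in [('disc',(295,100),36),('plate',(255,245),50)]:
    uu,vv=(271,101) if n=='disc' else (255,262)
    m=np.zeros(g.shape[:2],np.uint8);s=np.s_[vv-h:vv+h,uu-h:uu+h];m[s]=(g[s].min(2)>135)&(np.ptp(g[s],axis=2)<30)
    k=max(cv2.findContours(m,cv2.RETR_EXTERNAL,cv2.CHAIN_APPROX_NONE)[0],key=cv2.contourArea)
    X=W(k[:,0],.012)[:,:2].astype(np.float32)*1000
    print(n,'z',np.median(Pw[...,2][m>0]),cv2.boundingRect(k),cv2.minAreaRect(X),cv2.minEnclosingCircle(X))
    if n=='plate':
        a=W(darkcen(g,(228,264),8)[0],.012)[0];b=W(darkcen(g,(282,262),8)[0],.012)[0];print((a+b)/2,np.rad2deg(np.arctan2(*(b-a)[1::-1])))
# top view check of holes at disc (partly hidden arm) 
print('disc bore',W(darkcen(g,(271,101),14)[0],.012))
E
```

```text
tip50 683 [-0.01610582  0.00084111  0.00500968  0.00760565] [0.01134135 0.00811709 0.04472143]
tip50 1072 [-0.01583178 -0.00166846  0.00381194  0.007147  ] [ 0.01152665  0.00757567 -0.02498781]
disc z 0.011715741148663042 (235, 71, 67, 61) ((483.4812927246094, 90.34130096435547), (70.5569076538086, 68.28886413574219), 5.102299213409424) ((479.947509765625, 93.18448638916016), 39.696800231933594)
plate z 0.01170684396638022 (214, 240, 81, 45) ((462.7801818847656, -105.31324768066406), (98.73207092285156, 59.584537506103516), 2.613922595977783) ((463.11895751953125, -105.5906753540039), 56.616092681884766)
[ 0.46263835 -0.10582167  0.012     ] 2.7360261725816732
disc bore [[0.48440387 0.09149337 0.012     ]]
```

```bash
python3 - <<'E'
from pick import *
d=np.deg2rad
pick([.4845,.091],0.0,.0115,up=.14)
E
```

```text
pick stop False [0.4856 0.0909 0.0126]
width mm 65.57423761325131 [-2.06  0.02 10.2 ]
lifted F [-0.05  0.29 -3.89] w 65.33682925315041 32.1333
```

```bash
python3 - <<'E'
from pick import *
import pickle
T=[.5755,-.3232]
r.line_to([*T,.14],rot=down(np.deg2rad(7.3)),vel=.25);r.sleep(.2)
p=r.current_ee_pos();o=r.current_orientation();c=r.read_camera("wrist")
pickle.dump((p,o,c),open("w7.pkl","wb"));cv2.imwrite("pics/w7.png",c["color"][:,:,::-1]);print(p,r.current_gripper_width()*85,r.current_wrist_force())
E
```

```text
[ 0.57553596 -0.32235099  0.14025022] 65.36700090130157 [-0.0134016  -0.47011526 -2.82841244]
```

View pics/w7.png

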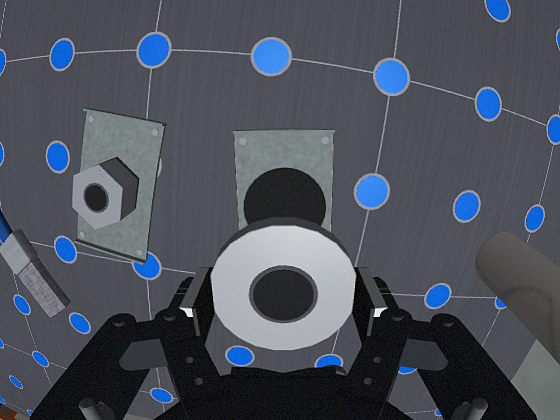

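The disc is held level with its centre at (284,290), over its dark circle (285,205). I'll check how it's centred in the jaws.

```bash
python3 - <<'E'
from meas import *
import pickle
p,o,c=pickle.load(open("w7.pkl","rb"));g=c["color"].astype(int);P=wcloud(c)
m=np.zeros(g.shape[:2],np.uint8);s=np.s_[215:355,205:362];m[s]=(g[s].min(2)>120)&(c["depth"][s]<.25)
k=max(cv2.findContours(m,cv2.RETR_EXTERNAL,cv2.CHAIN_APPROX_NONE)[0],key=cv2.contourArea)
q=P[m>0];top=np.median(q[:,1]);print('top face y',top,np.percentile(q[:,1],[5,95]))
T=c["T_tool_cam"];d=wray(c,k[:,0])@T[:3,:3].T;X=T[:3,3]+d*((top-T[1,3])/d[:,1])[:,None]
print(cv2.minEnclosingCircle((X[:,[0,2]]*1000).astype(np.float32)),X.min(0),X.max(0))
A=q[np.abs(q[:,1]-top)<.006];co=np.linalg.lstsq(np.c_[A[:,0],A[:,2],np.ones(len(A))],A[:,1],rcond=None)[0];print('tilt',co)
E
```

```text
top face y 0.0015280586662887313 [0.00056781 0.00242829]
((0.2951677739620209, -0.9870578050613403), 34.60289001464844) [-0.03364786  0.00152806 -0.03409934] [0.03433517 0.00152806 0.03200387]
tilt [-6.68757794e-05  3.95502143e-03  1.53332869e-03]
```

```bash
python3 - <<'E'
from pick import *
d=np.deg2rad
place([.5755,-.3232],d(7.3),.017,up=.14)
print(r.inverse_kinematics([.4627,-.1056,.014],down(d(2.65-90))))
pick([.4627,-.1056],d(2.65-90),.0138,up=.14)
print(r.inverse_kinematics([.4306,.32,.02],down(d(-1.1))))
E
```

```text
place stop True [ 0.5757 -0.3233  0.0182] [-1.32  0.45  3.78]
t 37.0833
[-3.71137950e-01  3.89837825e-01  2.03755801e+00 -4.44089210e-16
  7.14196815e-01  1.15340715e+00]
pick stop False [ 0.4635 -0.1059  0.0145]
width mm 58.14822946901617 [-1.35  0.95  6.97]
lifted F [-0.12  0.05 -5.99] w 57.78128762807255 41.2083
[ 5.09378044e-01  4.47356076e-01  1.89547689e+00 -4.44089210e-16
  7.98759687e-01  5.28576666e-01]
```

```bash
python3 - <<'E'
from pick import *
import pickle
T=[.4306,.3200]
r.line_to([.44,.1,.15],rot=down(np.deg2rad(-45)),vel=.2)
r.line_to([*T,.14],rot=down(np.deg2rad(-1.1)),vel=.2);r.sleep(.2)
p=r.current_ee_pos();o=r.current_orientation();c=r.read_camera("wrist")
pickle.dump((p,o,c),open("w8.pkl","wb"));cv2.imwrite("pics/w8.png",c["color"][:,:,::-1]);print(p,r.current_gripper_width()*85,r.current_wrist_force(),r.current_t())
E
```

```text
[0.43074455 0.31913082 0.14011391] 58.01112434809931 [ 0.74403828  0.13299239 -6.42678371] 43.8917
```

View pics/w8.png

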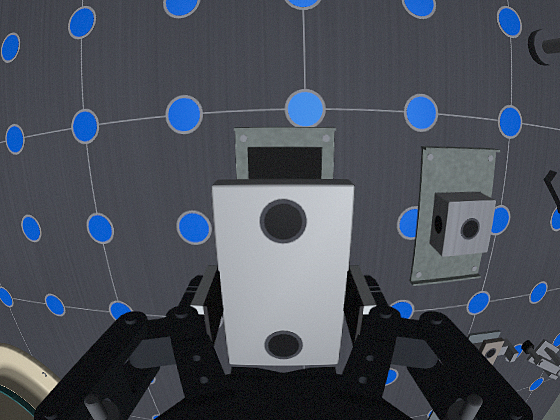

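The plate is held square. Its holes are at (283,221) and (283,345), and the tray outline's far edge is at v≈147. I'll check the offset in the jaws, then place it.

```bash
python3 - <<'E'
from meas import *
import pickle
p,o,c=pickle.load(open("w8.pkl","rb"));P=wcloud(c);T=c["T_tool_cam"]
top=np.median(P[250:310,240:325,1]);print('top y',top)
X=[]
for uv in[(283,221),(283,345)]:
    d=wray(c,darkcen(c["color"],uv,24)[0])@T[:3,:3].T;X.append((T[:3,3]+d*((top-T[1,3])/d[:,1])[:,None])[0])
print(np.round(X,4),np.mean(X,0))
e=wonplane(c,p,o,[(248,148),(322,148)],.005)[0];print('outline far edge',e,e.mean(0)-[0,.05,0])
E
python3 - <<'E'
import sys;sys.path.insert(0,'.')
from pick import *
import pickle
place([.4306,.3200],np.deg2rad(-1.1),.019,up=.14)
r.goto([.45,0,.30],down(0));r.goto_joints([-1.427, 0.276, 1.505, 0, 1.361, -0.121]);r.sleep(.3)
D={n:r.read_camera(n) for n in("top","scene")};pickle.dump(D,open("d9.pkl","wb"))
for n in D: cv2.imwrite(f"pics/{n}9.png",D[n]["color"][:,:,::-1])
cv2.imwrite("pics/topc9.png",cv2.resize(D["top"]["color"][150:300,120:440,::-1],None,fx=2.5,fy=2.5,interpolation=cv2.INTER_CUBIC))
print(r.current_t())
E
```

```text
top y 0.003213464210144193
[[-0.0349  0.0032 -0.0011]
 [ 0.033   0.0032 -0.0009]] [-0.00097561  0.00321346 -0.00103722]
outline far edge [[0.40247397 0.36934141 0.005     ]
 [0.462029   0.36813013 0.005     ]] [0.43225148 0.31873577 0.005     ]
place stop True [0.4308 0.3201 0.0199] [-0.08  0.45  4.99]
t 46.7833
50.85
```

View pics/topc9.png

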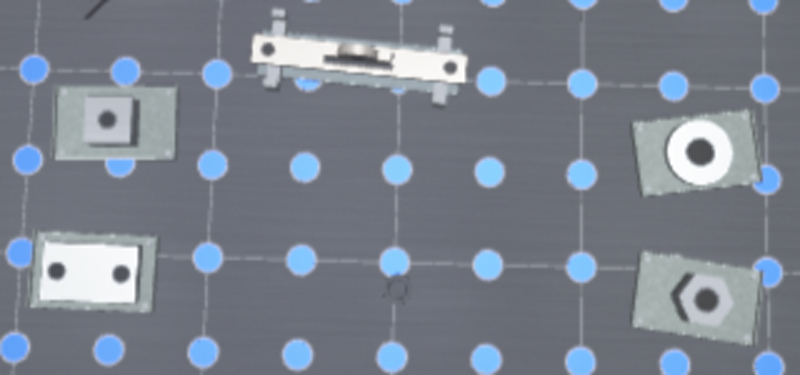

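View pics/scene9.png

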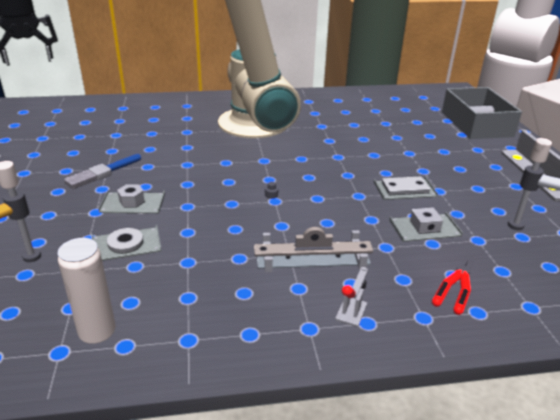

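Both views show the bracket on the rest and all four parts flat on their trays. I'll do a final numeric check from the top view before handing in.

```bash
python3 - <<'E'
from meas import *
import pickle
D=pickle.load(open("d9.pkl","rb"));t=D["top"];s=D["scene"];g=t["color"].astype(int);P=cloud(t)
tr=dict(block=(.5912,.3061,.035),hex=(.419,-.3225,.035),disc=(.5755,-.3232,.017),plate=(.4308,.3201,.017))
for n,(x,y,z) in tr.items():
    pr=cv2.projectPoints(np.array([[x,y,z]]),t["rvec"],t["tvec"],t["camera_matrix"],None)[0][0,0].round().astype(int)
    u,v=pr;h=24;m=np.zeros(g.shape[:2],np.uint8);q=np.s_[v-h:v+h,u-h:u+h]
    m[q]=((P[q][...,2]>.024) if z>.03 else (g[q].min(2)>195))
    k=max(cv2.findContours(m,cv2.RETR_EXTERNAL,cv2.CHAIN_APPROX_NONE)[0],key=cv2.contourArea)
    X=onplane(t,k[:,0],z)[:,:2].astype(np.float32)*1000;rc=cv2.minAreaRect(X)
    print(n,'z',np.median(P[...,2][m>0]).round(4),'off mm',(np.array(rc[0])-[x*1000,y*1000]).round(1),np.round(rc[1],1),round(rc[2],1))
a=onplane(t,darkcen(g,(227,170),4)[0],.028)[0];b=onplane(t,darkcen(g,(300,177),4)[0],.028)[0]
c=(a+b)/2;print('bracket off mm',(c[:2]-[.665,.0438])*1000,np.rad2deg(np.arctan2(*(a-b)[1::-1])),'vs 85.7', np.linalg.norm(a-b))
E
```

```text
block z 0.0358 off mm [-3.2 -1.4] [48.  52.9] 1.5
hex z 0.0352 off mm [-2.8 -0.4] [55.3 49.6] 83.4
disc z nan off mm [-2.2 -0.7] [67.5 67.5] 1.5
plate z nan off mm [-2.4  1.6] [99.  59.2] 89.0
bracket off mm [-1.32046601 -0.30483564] 85.43544791113533 vs 85.7 0.19635795319655092
```

```bash
python3 -c "
from bench import r
print(r.sign_off(), r.current_t())"
```

```text
the job is handed in; nothing more can be done
the job is handed in; nothing more can be done
```

I moved the bracket onto the cooling rest, then the hex, block, disc and plate onto their own trays. I handed the job in at about 51 s of the 128 s allowed. No verdict is reported, so the checks below are mine.

**Last checks, from the top view, against where I measured the rest and trays:**

| Part | Off centre | Angle off |
|---|---|---|
| Bracket | 1.4 mm | 0.3° |
| Block | 3.5 mm | under 1° |
| Hex | 2.8 mm | about 1° |
| Disc | 2.3 mm | any turn allowed |
| Plate | 2.9 mm | under 1° |

- **Heights:** the block and hex tops read 35–36 mm, against 35 mm expected. The disc and plate heights gave no usable number because of gaps in the depth image. I judged them flat from the pictures and from the height at which each touched down.
- **Clear of the parts:** the arm was back at its start pose before hand-in, touching nothing.
- **Disagreements:**
    - The scene camera placed the trays about 3 mm away from the top and wrist views, which agreed with each other to within about 2 mm.
    - The bore centres of the block and hex read up to 3 mm off, with heights 7–11 mm low, so I used their outlines instead.
    - The gripper read 65 mm on the 70 mm disc, but the wrist picture showed it centred and level.

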